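Take the welding positioner once round

ROBOT

A 6-joint arm with a two-finger parallel gripper is mounted at the origin on the work surface. World frame = base frame: x ahead of the robot, y to its left, z up, the work surface at z = 0. Lengths are in m, angles in rad, forces in N, time in s.
With the tool pointing down it reaches from about 0.275 to 0.85 m from the base axis. Payload 5.2 kg.
Tool frame: the origin (TCP) lies on the centre line of the jaws, within the pads' length; the fingertips stand manip.finger_overhang ahead of it and the grasp point (between the pads) lies 2 mm behind it (manip.finger_overhang is the distance from the TCP to the fingertips, in m); x points along the fingers, y is the direction in which the jaws open and shut, and the axes are right-handed (so a half turn about x gives the same grasp; the last joint's range is limited). The gripper opens to 85 mm and grips with 20 to 120 N. Pads are 22 mm wide; open, the fingers measure 114 mm over their backs; the gripper's body (76 mm by 85 mm) begins 54 mm behind the grasp point. The pads swing forward as they close: fully open they stand 13 mm farther back than shut.
Start: joints at [1.056, 0.259, 1.535, -0, 1.348, -0.203], TCP at [0.169, 0.523, 0.248] pointing down, gripper open.
Joint ranges: [-3.14, 3.14], [-0.91, 2.08], [0.19, 2.58], [-1.22, 4.36], [0.22, 2.71], [-3.12, 3.12]. Speed limits (rad/s): [2.57, 2.57, 3.14, 3.14, 3.14, 3.14].

INTERFACE

Orientations are given as [roll, pitch, yaw] about the fixed x, y, z axes, in that order (R = Rz(yaw) Ry(pitch) Rx(roll)).
In Python, from rig import manip gives the robot as it stands.
- The arm moves only by the tool apply_moves, never from a script. Its argument "targets" is a list that holds one entry, the list of rows, each a list of 7 numbers: the turn, a rotation vector about the tool's x, y, z each as a share of 45 degrees, from -1 to 1, then the shift along the tool's x, y, z each as a share of 1 m, from -1 to 1, then the opening, from 0 (shut) to 1 (fully open). A call has 1 to 8 rows; each row shifts and turns the commanded pose from where the row before left it, along the tool's axes as they then stand; what a row does not reach is not made up. A row lasts 1/12 s, in which the tool goes at most 41.7 mm and 7.16 degrees, less where a joint would pass 70% of its speed; a pose out of reach is approached as far as the arm can. A call with a number of a shift or a turn outside -1 to 1 is refused whole. A call with a gripper value outside its range is refused whole. The fingers move at their own pace and stop on an object; "force" is the grip in N (left out, the last holds). Time passes only in rows, so rows that do not move let the fingers close. It gives the time, the measured TCP pose, the force and the opening at its end, in the units of the state.
- manip.sense(): the state, without advancing time (a new reading comes with each control period).
- manip.get_image(name): name is "scene" or "top" or "wrist"; returns the picture (384x512x3 uint8, red, green, blue); there is no depth.
- manip.camera_model(name): a dict with "mtx" (3x3 intrinsics, pixels), "extrinsics" (4x4, takes a point from world to camera coordinates). Camera axes: x right, y up, looking along -z (the intrinsics and any distortion apply to the point x, -y, -z); pixel columns grow to the right and rows downward; lengths in m; the calibration is good to about 2 mm. A picture is of the moment at which its call begins: read the wrist's pose just before it. camera_model takes no time and is no camera call; for the wrist camera it gives the pose at the moment of the call.
- manip.close_job(): hands the job in, once; it reports no verdict.
The state is a dict: "time": time; "q": joint angles; "qvel": joint speeds; "tau": joint torques, N m; "eef_pos": TCP position; "tool_rot": TCP orientation; "ft_force": force on the tool from outside, world axes, zero at the start; "moment": the same for the moment, N m; "width": finger opening in m.
Only numpy, scipy, OpenCV 4.12 (cv2) and the standard library are available. Lean on these libraries where they do the work, as an engineer would, in place of code of your own. Each camera call takes 0.05 s, during which the arm holds its last target. There are 200 camera calls.

TASK

Push the hand wheel of the welding positioner counter-clockwise (seen from above) through exactly one full turn by its upright orange handle, so that the handle comes back to stand at the red index. Push it gently with the fingertips or the side of the fingers without gripping it, leave the pipe flange seated on the wheel's hub and leave the other things on the bench where they are; then move clear.

Things in the scene. Friction and masses are not known exactly. Their poses are not given: they have to be found in the camera images.
- positioner: hand-turned welding positioner bolted to the bench, turned any way: a grey round foot 280 mm across, 20 mm high, white ticks every 30 degrees, carrying the wheel. Origin: centre of the foot's underside, on the wheel's upright axis; +x points to the red index. Pushing the handle takes 3 to 5 N; finger contact above 30 N on it counts as gripping or forcing
- wheel (a joint): angle of the horizontal hand wheel (rad): 0 at the start with the handle at the red index, grows counter-clockwise seen from above and counts on (one turn = 6.283, no stop there or below 0). Friction 0.25 N m, no spring: stays where left. Rim 196 mm across, its top 82 mm above the bench; three spokes; hub 110 mm across, top at 82 mm
- handle_top (a point): centre of the top of the orange handle, an upright cylinder 26 mm in diameter on the rim at the end of a spoke, 90 mm from the wheel's axis; it runs from 90 mm to 148 mm above the bench (a thin steel shank below it). The handle does not spin
- index (a point): top of the red index block of the fixed foot, 127 mm from the wheel's axis, 76 mm above the bench, 20 mm radially by 16 mm across; just outside the rim
- flange: the work: loose steel pipe flange seated over a short spigot (8 mm high) on the wheel's hub, turning with the wheel. A square plate 70 by 70 mm, 10 mm thick, with a pipe stub 43 mm in diameter, its top 147 mm above the bench, and a small gusset. Origin: centre of its underside, 82 mm above the bench when seated
- screwdriver: bystander: loose screwdriver with orange handle, 190 mm long, lying on the bench at one side of the positioner
- spanner: bystander: loose steel spanner, 180 mm long, lying on the bench at one side of the positioner
- angle_iron: bystander: loose piece of steel angle, 80 mm long, 40 mm wide, 40 mm high, beyond the positioner
- can: bystander: loose upright can, 56 mm across, 100 mm high, beyond the positioner
There are look-alikes about, which are no part of the job. Several things have the shape of the flange; the one meant has the colours described above.

How it is judged:
On the way:
1. the wheel has been pushed half a turn counter-clockwise (value of joint wheel above 3.1416 rad), for 0.1 s.
At the end, for the whole second after the job is handed in: the wheel is still, one turn counter-clockwise from its start within 0.2 rad (11 degrees); the flange is seated (within 12 mm of the axis, raised under 10 mm, tilted under 0.15 rad); screwdriver, spanner, angle and can are within 30 mm of their starts (value of joint wheel between 6.08319 and 6.48319 rad and velocity of joint wheel between -0.05 and 0.05 rad/s and z of flange in the frame of positioner between 0.075 and 0.092 m and horizontal distance between flange and positioner below 0.012 m and angle between flange's own z axis and vertical below 0.15 rad and not (distance of any of screwdriver, spanner, angle_iron, can from where it was at the start of the episode above 0.03 m)); the robot touches nothing.
It fails at once if the wheel is turned clockwise past its start by more than 0.5 rad (value of joint wheel below -0.5 rad).
It fails at once if the fingers grip or force the positioner or its wheel (over 30 N) (contact force between the fingers and positioner above 30 N).
It fails at once if the flange is lifted or knocked off its seat (not (z of flange in the frame of positioner between 0.075 and 0.092 m and horizontal distance between flange and positioner below 0.012 m and angle between flange's own z axis and vertical below 0.15 rad)).
It fails at once if a bystander is moved by more than 30 mm (distance of any of screwdriver, spanner, angle_iron, can from where it was at the start of the episode above 0.03 m).
It also fails if it takes over 58 s, if anything falls off the work surface, if the arm or the gripper's body presses on something with over 40 N, if the wrist force passes 120 N, or if a joint passes its speed limit or range.

## Working session

There is one attempt and no reset: what is moved stays moved. The work goes in short steps, Python scripts to look and compute and a tool call to move; the robot and the scene stay as the last step left them, time stands still between calls to the robot, and variables do not carry over. Pictures are saved under pics/ and viewed, about 8 in all and at most 12, crops included, and the job is handed in when it is done.

Besides the shell and the picture viewer there is one more tool, called after "Call:" by a JSON object that holds its "fn" and its "kwargs", one argument or row to a line. apply_moves: Moves the arm, as the interface text tells. Its arguments: {"type":"object","properties":{"targets":{"type":"array"},"force":{"type":"number"}},"required":["targets"]}

```bash
mkdir -p pics; ls; python3 - <<'E'
from rig import manip
import cv2,numpy as np
s=manip.sense();print({k:np.round(v,3) for k,v in s.items()},manip.finger_overhang)
for n in("scene","top"):
    im=manip.get_image(n);cv2.imwrite(f"pics/{n}0.png",im[:,:,::-1]);m=manip.camera_model(n);print(n,{k:np.round(v,3).tolist() if not isinstance(v,str) else v for k,v in m.items()})
E
```

```text
pics
{'time': np.float64(0.0), 'q': array([ 1.056,  0.259,  1.536,  0.   ,  1.348, -0.203]), 'qvel': array([ 0.002, -0.   , -0.   , -0.001,  0.   ,  0.001]), 'tau': array([ 1.0000e-03, -4.4603e+01, -2.9057e+01, -0.0000e+00,  1.2000e-02,
       -0.0000e+00]), 'eef_pos': array([0.168, 0.523, 0.247]), 'tool_rot': array([-1.791,  1.569, -2.102]), 'ft_force': array([ 0.274,  0.27 , -0.694]), 'moment': array([0.019, 0.014, 0.006]), 'width': np.float64(0.085)} 0.017
scene {'mtx': [[349.924, 0.0, 251.402], [0.0, 349.924, 194.134], [0.0, 0.0, 1.0]], 'extrinsics': [[-0.285, 0.958, -0.018, 0.168], [-0.605, -0.165, 0.779, 0.254], [0.743, 0.233, 0.627, -1.509], [0.0, 0.0, 0.0, 1.0]]}
top {'mtx': [[435.393, 0.0, 253.342], [0.0, 435.393, 186.414], [0.0, 0.0, 1.0]], 'extrinsics': [[0.014, -1.0, 0.005, -0.001], [0.977, 0.015, 0.212, -0.565], [-0.212, 0.002, 0.977, -1.147], [0.0, 0.0, 0.0, 1.0]]}
```

View pics/scene0.png

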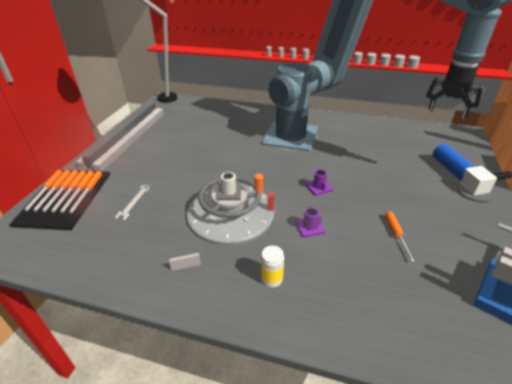

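View pics/top0.png

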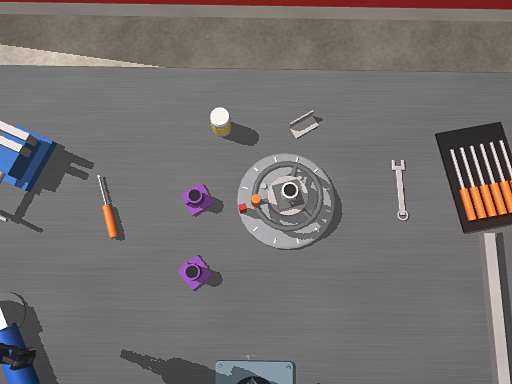

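The scene view shows the positioner near (232,208). In the top view its foot is at about (286,201), the handle at (256,199) and the red index at (242,208). The purple flanges at (197,197) and (195,272) are look-alikes. Next I'll measure them.

```bash
cat > h.py <<'E'
import numpy as np,cv2
from rig import manip
def ray(m,u,v,z):
    E=np.array(m["extrinsics"]);K=np.array(m["mtx"]);R=E[:3,:3];c=-R.T@E[:3,3]
    d=np.linalg.inv(K)@[u,v,1];d=R.T@[d[0],-d[1],-d[2]]
    return (c+d*(z-c[2])/d[2])
def blob(mask,box):
    x0,y0,x1,y1=box;ys,xs=np.nonzero(mask[y0:y1,x0:x1]);return xs.mean()+x0,ys.mean()+y0,len(xs)
def proj(m,p):
    E=np.array(m["extrinsics"]);q=E[:3,:3]@p+E[:3,3];w=np.array(m["mtx"])@[q[0],-q[1],-q[2]];return w[:2]/w[2]
E
python3 - <<'E'
from h import *
for n,box in(("top",(232,150,345,255)),("scene",(180,160,285,245))):
    im=cv2.imread(f"pics/{n}0.png");m=manip.camera_model(n)
    hsv=cv2.cvtColor(im,cv2.COLOR_BGR2HSV);H,S,V=cv2.split(hsv)
    o=(H>6)&(H<20)&(S>150)&(V>120); r=((H<4)|(H>174))&(S>150)&(V>80)
    bo=blob(o,box);br=blob(r,box);print(n,bo,br,"handle",ray(m,*bo[:2],.119 if n=="scene" else .148),"idx",ray(m,*br[:2],.076))
    if n=="top":
        g=((V>95)&(S<60)).astype(np.uint8);k=np.zeros_like(g);x0,y0,x1,y1=box;k[y0:y1,x0:x1]=g[y0:y1,x0:x1]
        k=cv2.morphologyEx(k,cv2.MORPH_OPEN,np.ones((3,3)))
        c=max(cv2.findContours(k,cv2.RETR_EXTERNAL,cv2.CHAIN_APPROX_NONE)[0],key=cv2.contourArea)
        h=cv2.convexHull(c)[:,0];P=np.array([ray(m,u,v,.02)[:2] for u,v in h])
        for _ in range(4):
            A=np.c_[2*P,np.ones(len(P))];s=np.linalg.lstsq(A,(P**2).sum(1),rcond=None)[0];rad=np.sqrt(s[2]+s[:2]@s[:2]);e=abs(np.hypot(*(P-s[:2]).T)-rad);P=P[e<max(.003,np.median(e)*2)]
        print("centre",s[:2],rad,len(P))
        for nm,u,v,z in(("can",220,116,.1),("angle",304,124,.02),("purple1",195,196,.065),("purple2",193,271,.065),("pipe",290,190,.147)):print(nm,ray(m,u,v,z))
E
```

```text
top (np.float64(255.13636363636363), np.float64(199.2159090909091), 88) (np.float64(242.0625), np.float64(207.6875), 48) handle [0.51218398 0.00236175 0.148     ] idx [0.50174084 0.03695778 0.076     ]
centre [ 0.53765757 -0.09243609] 0.2194165840121995 4
can [0.75449654 0.10277803 0.1       ]
angle [ 0.76476946 -0.14011688  0.02      ]
purple1 [0.53408467 0.16712109 0.065     ]
purple2 [0.33181234 0.16374196 0.065     ]
pipe [ 0.53779489 -0.08677052  0.147     ]
scene (np.float64(258.79527559055117), np.float64(182.31496062992125), 127) (np.float64(270.32), np.float64(200.07999999999998), 50) handle [0.51271913 0.00248987 0.119     ] idx [0.53430429 0.04432839 0.076     ]
```

```bash
python3 - <<'E'
from h import *
from scipy.spatial.transform import Rotation as R
s=manip.sense();print(np.round(R.from_euler('xyz',s["tool_rot"]).as_matrix(),3))
im=cv2.imread("pics/top0.png");m=manip.camera_model("top")
for p in([.537,-.0855,.147],[.512,.001,.148],[.5020,.0365,.076]):cv2.circle(im,tuple(int(round(a)) for a in proj(m,np.array(p))),1,(0,255,0),-1)
for r,z in((.14,.02),(.098,.082)):
  pts=[proj(m,np.array([.537+r*np.cos(t),-.0855+r*np.sin(t),z])) for t in np.linspace(0,6.28,90)]
  for p in pts: im[int(round(p[1])),int(round(p[0]))]=(255,0,255)
cv2.imwrite("pics/ov.png",cv2.resize(im[140:260,225:350],None,fx=5,fy=5,interpolation=0))
E
```

```text
[[-0.001  0.307  0.952]
 [-0.001  0.952 -0.307]
 [-1.    -0.002 -0.   ]]
```

View pics/ov.png

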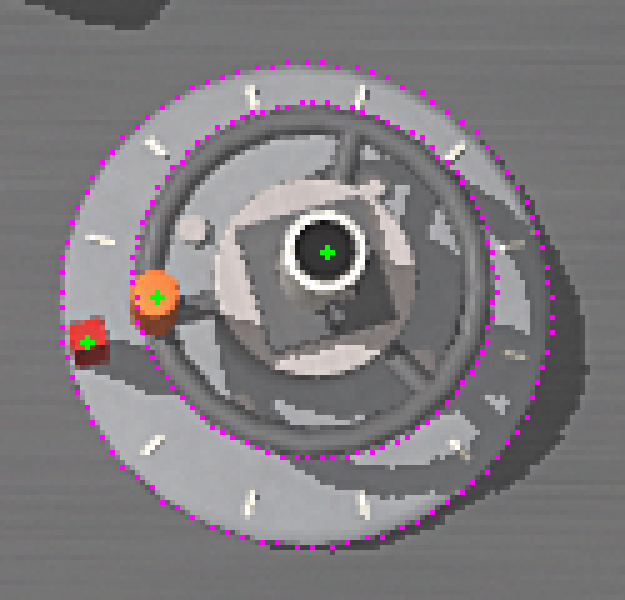

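The overlay matches: the axis is at (0.537, -0.0855), the handle at 106°, and both circles coincide with the picture. First I square the tool to the world axes, shut the fingers and travel above the far side of the handle.

Call:
{"fn": "apply_moves", "kwargs": {
  "targets": [
    [[-0.133,0,0,0,0,0,0],[-0.133,0,0,0,0,0,0],[-0.133,0,0,0,0,0,0],[0,0,0,0,-0.026,0.02,0],[0,0,0,0,-0.026,0.02,0],[0,0,0,0,-0.026,0.02,0],[0,0,0,0,-0.026,0.02,0],[0,0,0,0,-0.026,0.02,0]]
  ],
  "force": 30
}}

```text
time: 0.77
eef_pos: [0.2692, 0.3923, 0.2479]
tool_rot: [-2.294, 1.57, -2.292]
ft_force: [0.6, 0.2, -0.2]
width: -0.0003
```

Call:
{"fn": "apply_moves", "kwargs": {
  "targets": [
    [[0,0,0,0,-0.026,0.02,0],[0,0,0,0,-0.026,0.02,0],[0,0,0,0,-0.026,0.02,0],[0,0,0,0,-0.026,0.02,0],[0,0,0,0,-0.026,0.02,0],[0,0,0,0,-0.026,0.02,0],[0,0,0,0,-0.026,0.02,0],[0,0,0,0,-0.026,0.02,0]]
  ]
}}

```text
time: 1.43
eef_pos: [0.4297, 0.1844, 0.2481]
tool_rot: [-3.13, 1.57, -3.128]
ft_force: [-0.7, 0.3, -0.3]
width: 0.0001
```

Call:
{"fn": "apply_moves", "kwargs": {
  "targets": [
    [[0,0,0,0,-0.026,0.02,0],[0,0,0,0,-0.026,0.02,0],[0,0,0,0,-0.026,0.02,0],[0,0,0,0,-0.026,0.02,0],[0,0,0,0,-0.026,0.02,0],[0,0,0,0,-0.026,0.02,0],[0,0,0,0,-0.026,0.02,0],[0,0,0,0,0,0,0]]
  ]
}}

```text
time: 2.1
eef_pos: [0.5725, -0.0009, 0.2473]
tool_rot: [-1.161, 1.568, -1.163]
ft_force: [0.1, -1.0, 0.3]
width: 0.0001
```

Call:
{"fn": "apply_moves", "kwargs": {
  "targets": [
    [[0,0,0,0,0.003,-0.012,0],[0,0,0,0.02,0,0,0],[0,0,0,0.03,0,0,0],[0,0,0,0.03,0,0,0],[0,0,0,0.02,0,0,0],[0,0,0,0.015,0,0,0],[0,0,0,0.005,0,0,0],[0,0,0,0,0,0,0]]
  ]
}}

```text
time: 2.77
eef_pos: [0.5562, 0.0076, 0.1267]
tool_rot: [2.94, 1.567, 2.942]
ft_force: [-0.3, -0.3, -0.6]
width: 0.0001
```

```bash
python3 - <<'E'
from h import *
a=manip.get_image("scene")[130:240,170:310,::-1];b=manip.get_image("top")[140:260,225:350,::-1]
a=cv2.resize(a,(400,314));b=cv2.resize(b,(400,384));a=cv2.copyMakeBorder(a,0,70,0,0,0)
cv2.imwrite("pics/c1.png",np.hstack([a,b]));print(manip.sense()["eef_pos"])
E
```

```text
[0.55788668 0.00719256 0.12896012]
```

View pics/c1.png

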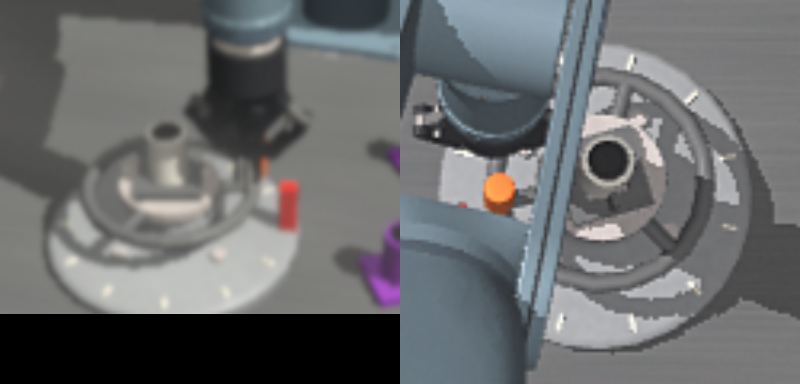

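The fingers are down at handle height with a gap of about 20 mm on the clockwise side. Next I work out the waypoints on the circle.

```bash
python3 - <<'E'
from h import *
st=[2]*9+[3,3,4,4]+[5]*200
a=77.;p=np.array([.5575,.0070]);rows=[]
for d in st:
    a+=min(d,445-a)
    q=np.array([.537+.09*np.cos(np.radians(a)),-.0855+.09*np.sin(np.radians(a))])
    dq=np.round(q-p,3);p=p+dq;rows.append((a,dq[1],dq[0],p))
    if a>=445:break
for i in range(0,len(rows),8):
    print([[0,0,0,0,float(r[1]),float(r[2]),0] for r in rows[i:i+8]],rows[min(i+7,len(rows)-1)][0],np.round(rows[min(i+7,len(rows)-1)][3],3))
E
```

```text
[[0, 0, 0, 0, -0.004, -0.003, 0], [0, 0, 0, 0, 0.0, -0.003, 0], [0, 0, 0, 0, 0.001, -0.004, 0], [0, 0, 0, 0, 0.0, -0.003, 0], [0, 0, 0, 0, 0.0, -0.003, 0], [0, 0, 0, 0, 0.0, -0.003, 0], [0, 0, 0, 0, 0.0, -0.003, 0], [0, 0, 0, 0, 0.0, -0.003, 0]] 93.0 [0.532 0.004]
[[0, 0, 0, 0, 0.0, -0.003, 0], [0, 0, 0, 0, -0.0, -0.005, 0], [0, 0, 0, 0, -0.001, -0.005, 0], [0, 0, 0, 0, -0.002, -0.006, 0], [0, 0, 0, 0, -0.001, -0.006, 0], [0, 0, 0, 0, -0.003, -0.007, 0], [0, 0, 0, 0, -0.004, -0.007, 0], [0, 0, 0, 0, -0.004, -0.007, 0]] 124.0 [ 0.486 -0.011]
[[0, 0, 0, 0, -0.005, -0.006, 0], [0, 0, 0, 0, -0.005, -0.006, 0], [0, 0, 0, 0, -0.005, -0.005, 0], [0, 0, 0, 0, -0.007, -0.005, 0], [0, 0, 0, 0, -0.006, -0.005, 0], [0, 0, 0, 0, -0.007, -0.003, 0], [0, 0, 0, 0, -0.007, -0.004, 0], [0, 0, 0, 0, -0.008, -0.002, 0]] 164.0 [ 0.45  -0.061]
[[0, 0, 0, 0, -0.007, -0.002, 0], [0, 0, 0, 0, -0.008, -0.001, 0], [0, 0, 0, 0, -0.008, -0.0, 0], [0, 0, 0, 0, -0.008, -0.0, 0], [0, 0, 0, 0, -0.008, 0.001, 0], [0, 0, 0, 0, -0.007, 0.001, 0], [0, 0, 0, 0, -0.008, 0.002, 0], [0, 0, 0, 0, -0.007, 0.003, 0]] 204.0 [ 0
[... 1009 characters left out ...]
8, 0.001, 0], [0, 0, 0, 0, 0.008, 0.0, 0], [0, 0, 0, 0, 0.008, 0.0, 0]] 364.0 [ 0.626 -0.079]
[[0, 0, 0, 0, 0.008, -0.001, 0], [0, 0, 0, 0, 0.007, -0.001, 0], [0, 0, 0, 0, 0.008, -0.002, 0], [0, 0, 0, 0, 0.007, -0.003, 0], [0, 0, 0, 0, 0.007, -0.004, 0], [0, 0, 0, 0, 0.007, -0.004, 0], [0, 0, 0, 0, 0.006, -0.005, 0], [0, 0, 0, 0, 0.006, -0.005, 0]] 404.0 [ 0.602 -0.023]
[[0, 0, 0, 0, 0.005, -0.005, 0], [0, 0, 0, 0, 0.005, -0.007, 0], [0, 0, 0, 0, 0.005, -0.006, 0], [0, 0, 0, 0, 0.003, -0.007, 0], [0, 0, 0, 0, 0.004, -0.007, 0], [0, 0, 0, 0, 0.002, -0.008, 0], [0, 0, 0, 0, 0.002, -0.007, 0], [0, 0, 0, 0, 0.001, -0.008, 0]] 444.0 [0.546 0.004]
[[0, 0, 0, 0, 0.0, -0.002, 0]] 445.0 [0.544 0.004]
```

Call:
{"fn": "apply_moves", "kwargs": {
  "targets": [
    [[0,0,0,0,-0.004,-0.003,0],[0,0,0,0,0,-0.003,0],[0,0,0,0,0.001,-0.004,0],[0,0,0,0,0,-0.003,0],[0,0,0,0,0,-0.003,0],[0,0,0,0,0,-0.003,0],[0,0,0,0,0,-0.003,0],[0,0,0,0,0,-0.003,0]]
  ]
}}

```text
time: 3.53
eef_pos: [0.5333, 0.0034, 0.1288]
tool_rot: [-0.465, 1.568, -0.464]
ft_force: [4.2, -3.3, -0.9]
width: 0.0001
```

Call:
{"fn": "apply_moves", "kwargs": {
  "targets": [
    [[0,0,0,0,0,-0.003,0],[0,0,0,0,0,-0.005,0],[0,0,0,0,-0.001,-0.005,0],[0,0,0,0,-0.002,-0.006,0],[0,0,0,0,-0.001,-0.006,0],[0,0,0,0,-0.003,-0.007,0],[0,0,0,0,-0.004,-0.007,0],[0,0,0,0,-0.004,-0.007,0]]
  ]
}}

```text
time: 4.2
eef_pos: [0.4872, -0.0117, 0.1287]
tool_rot: [-0.362, 1.568, -0.36]
ft_force: [7.9, -3.3, -0.2]
width: -0.0001
```

Contact is gentle, at about 5–8 N, so I carry on.

Call:
{"fn": "apply_moves", "kwargs": {
  "targets": [
    [[0,0,0,0,-0.005,-0.006,0],[0,0,0,0,-0.005,-0.006,0],[0,0,0,0,-0.005,-0.005,0],[0,0,0,0,-0.007,-0.005,0],[0,0,0,0,-0.006,-0.005,0],[0,0,0,0,-0.007,-0.003,0],[0,0,0,0,-0.007,-0.004,0],[0,0,0,0,-0.008,-0.002,0]]
  ]
}}

```text
time: 4.87
eef_pos: [0.4495, -0.0612, 0.128]
tool_rot: [2.564, 1.569, 2.565]
ft_force: [3.1, 3.2, -0.5]
width: -0.0003
```

Call:
{"fn": "apply_moves", "kwargs": {
  "targets": [
    [[0,0,0,0,-0.007,-0.002,0],[0,0,0,0,-0.008,-0.001,0],[0,0,0,0,-0.008,0,0],[0,0,0,0,-0.008,0,0],[0,0,0,0,-0.008,0.001,0],[0,0,0,0,-0.007,0.001,0],[0,0,0,0,-0.008,0.002,0],[0,0,0,0,-0.007,0.003,0]]
  ]
}}

```text
time: 5.53
eef_pos: [0.4541, -0.1227, 0.128]
tool_rot: [2.9, 1.569, 2.902]
ft_force: [-0.2, 2.4, -0.3]
width: -0.0002
```

```bash
python3 - <<'E'
from h import *
a=manip.get_image("scene")[130:240,170:310,::-1];b=manip.get_image("top")[140:260,225:350,::-1]
a=cv2.resize(a,(400,314));b=cv2.resize(b,(400,384));a=cv2.copyMakeBorder(a,0,70,0,0,0)
cv2.imwrite("pics/c2.png",np.hstack([a,b]));s=manip.sense();print(s["eef_pos"],s["ft_force"])
E
```

```text
[ 0.45534231 -0.12386287  0.12834343] [0.07937529 0.35401944 0.09190992]
```

View pics/c2.png

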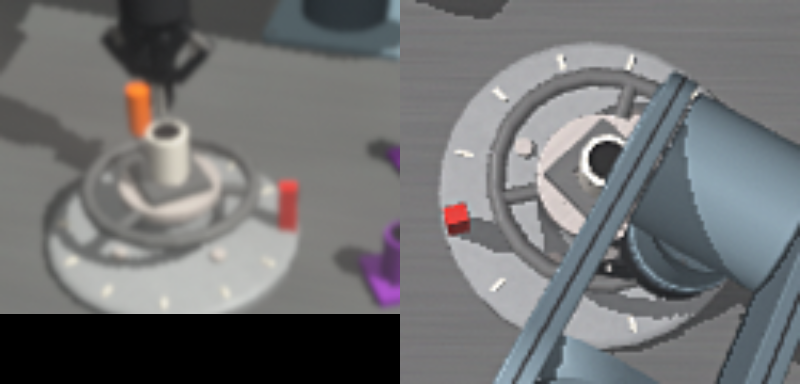

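The handle has turned with the fingers, which are just behind it, and the flange is seated. I continue with the second half.

Call:
{"fn": "apply_moves", "kwargs": {
  "targets": [
    [[0,0,0,0,-0.007,0.004,0],[0,0,0,0,-0.007,0.004,0],[0,0,0,0,-0.006,0.005,0],[0,0,0,0,-0.006,0.005,0],[0,0,0,0,-0.005,0.005,0],[0,0,0,0,-0.005,0.007,0],[0,0,0,0,-0.005,0.006,0],[0,0,0,0,-0.003,0.007,0]]
  ]
}}

```text
time: 6.3
eef_pos: [0.4982, -0.1668, 0.1282]
tool_rot: [-2.637, 1.57, -2.635]
ft_force: [-2.7, 1.4, -0.3]
width: 0.0
```

Call:
{"fn": "apply_moves", "kwargs": {
  "targets": [
    [[0,0,0,0,-0.004,0.007,0],[0,0,0,0,-0.002,0.008,0],[0,0,0,0,-0.002,0.007,0],[0,0,0,0,-0.001,0.008,0],[0,0,0,0,0,0.008,0],[0,0,0,0,0,0.008,0],[0,0,0,0,0.001,0.008,0],[0,0,0,0,0.001,0.007,0]]
  ]
}}

```text
time: 6.97
eef_pos: [0.5594, -0.1724, 0.1282]
tool_rot: [2.653, 1.57, 2.654]
ft_force: [-4.4, 3.5, 0.9]
width: 0.0001
```

Call:
{"fn": "apply_moves", "kwargs": {
  "targets": [
    [[0,0,0,0,0.002,0.008,0],[0,0,0,0,0.003,0.007,0],[0,0,0,0,0.004,0.007,0],[0,0,0,0,0.004,0.007,0],[0,0,0,0,0.005,0.006,0],[0,0,0,0,0.005,0.006,0],[0,0,0,0,0.005,0.005,0],[0,0,0,0,0.007,0.005,0]]
  ]
}}

```text
time: 7.63
eef_pos: [0.6094, -0.1375, 0.128]
tool_rot: [-3.03, 1.569, -3.028]
ft_force: [-5.2, -1.5, -0.0]
width: -0.0003
```

Call:
{"fn": "apply_moves", "kwargs": {
  "targets": [
    [[0,0,0,0,0.006,0.005,0],[0,0,0,0,0.007,0.003,0],[0,0,0,0,0.007,0.004,0],[0,0,0,0,0.008,0.002,0],[0,0,0,0,0.007,0.002,0],[0,0,0,0,0.008,0.001,0],[0,0,0,0,0.008,0,0],[0,0,0,0,0.008,0,0]]
  ]
}}

```text
time: 8.3
eef_pos: [0.6265, -0.0782, 0.1284]
tool_rot: [-1.91, 1.57, -1.909]
ft_force: [-3.8, -4.7, 0.7]
width: -0.0002
```

```bash
python3 - <<'E'
from h import *
a=manip.get_image("scene")[130:240,170:310,::-1];b=manip.get_image("top")[140:260,225:350,::-1]
a=cv2.resize(a,(400,314));b=cv2.resize(b,(400,384));a=cv2.copyMakeBorder(a,0,70,0,0,0)
cv2.imwrite("pics/c3.png",np.hstack([a,b]));s=manip.sense();print(s["eef_pos"],s["ft_force"])
E
```

```text
[ 0.62684485 -0.0766496   0.12841726] [-0.30774825 -0.48169764 -0.21284651]
```

View pics/c3.png

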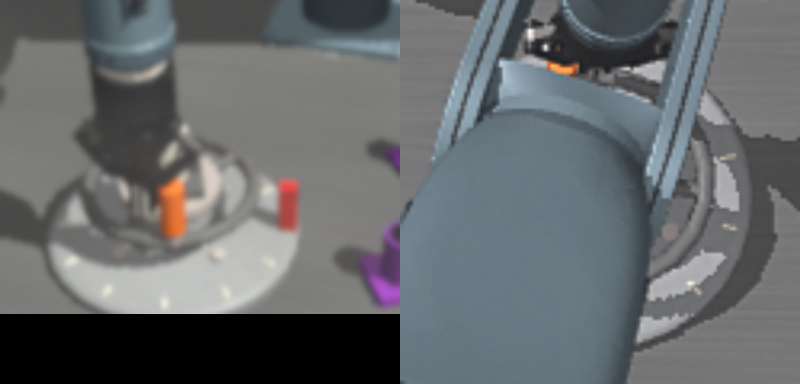

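Three quarters of the turn are done and the handle is just ahead of the fingers. Next is the last stretch, slowing at the end.

Call:
{"fn": "apply_moves", "kwargs": {
  "targets": [
    [[0,0,0,0,0.008,-0.001,0],[0,0,0,0,0.007,-0.001,0],[0,0,0,0,0.008,-0.002,0],[0,0,0,0,0.007,-0.003,0],[0,0,0,0,0.007,-0.004,0],[0,0,0,0,0.007,-0.004,0],[0,0,0,0,0.006,-0.005,0],[0,0,0,0,0.006,-0.005,0]]
  ]
}}

```text
time: 9.07
eef_pos: [0.6017, -0.0221, 0.1286]
tool_rot: [0.1, 1.569, 0.101]
ft_force: [2.1, -2.5, 0.1]
width: -0.0001
```

Call:
{"fn": "apply_moves", "kwargs": {
  "targets": [
    [[0,0,0,0,0.005,-0.005,0],[0,0,0,0,0.005,-0.007,0],[0,0,0,0,0.005,-0.006,0],[0,0,0,0,0.003,-0.007,0],[0,0,0,0,0.004,-0.007,0],[0,0,0,0,0.002,-0.006,0],[0,0,0,0,0.002,-0.005,0],[0,0,0,0,0.001,-0.004,0]]
  ]
}}

```text
time: 9.73
eef_pos: [0.554, 0.0045, 0.1284]
tool_rot: [0.369, 1.57, 0.37]
ft_force: [3.7, -1.7, -0.0]
width: 0.0003
```

Call:
{"fn": "apply_moves", "kwargs": {
  "targets": [
    [[0,0,0,0,0,-0.003,0],[0,0,0,0,0,-0.003,0],[0,0,0,0,0,-0.002,0],[0,0,0,0,0,-0.002,0],[0,0,0,0,0,-0.001,0],[0,0,0,0,0,0,0]]
  ]
}}

```text
time: 10.23
eef_pos: [0.5433, 0.0042, 0.1283]
tool_rot: [2.434, 1.57, 2.436]
ft_force: [1.8, 1.5, 1.0]
width: 0.0001
```

```bash
cat > look.py <<'E'
from h import *
import sys
tag=sys.argv[1];s=manip.sense();print(s["eef_pos"],s["ft_force"])
for n,box in(("top",(232,150,345,255)),("scene",(180,160,285,245))):
    im=cv2.cvtColor(manip.get_image(n),cv2.COLOR_RGB2BGR);m=manip.camera_model(n);cv2.imwrite(f"pics/{n}{tag}.png",im)
    H,S,V=cv2.split(cv2.cvtColor(im,cv2.COLOR_BGR2HSV));o=(H>6)&(H<20)&(S>150)&(V>120)
    b=blob(o,box);p=ray(m,*b[:2],.119 if n=="scene" else .148);print(n,b,p,np.degrees(np.arctan2(p[1]+.0855,p[0]-.537)))
E
python3 look.py e1
```

```text
[0.54327843 0.00421438 0.1283482 ] [1.80561143 1.50494574 1.009613  ]
top (np.float64(254.9367088607595), np.float64(199.2278481012658), 79) [0.51214515 0.00287058 0.148     ] 105.70901131894598
scene (np.float64(260.6), np.float64(190.6), 5) [0.55007214 0.01838518 0.119     ] 82.82801991743436
```

The handle reads as back at the index, though it may be partly hidden. I back off clockwise, lift and look again.

Call:
{"fn": "apply_moves", "kwargs": {
  "targets": [
    [[0,0,0,0,0,0.005,0],[0,0,0,0,0,0.01,0],[0,0,0,-0.02,0,0,0],[0,0,0,-0.035,0,0,0],[0,0,0,-0.035,0,0,0],[0,0,0,-0.03,0.02,0,0],[0,0,0,0,0.035,-0.01,0],[0,0,0,0,0.035,-0.01,0]]
  ]
}}

```text
time: 11.0
eef_pos: [0.5404, 0.094, 0.2506]
tool_rot: [-0.085, 1.566, -0.086]
ft_force: [0.7, 0.1, -0.8]
width: 0.0003
```

Call:
{"fn": "apply_moves", "kwargs": {
  "targets": [
    [[0,0,0,0,0.035,-0.01,0],[0,0,0,0,0.035,-0.01,0],[0,0,0,0,0.035,-0.01,0],[0,0,0,0,0.035,-0.01,0],[0,0,0,0,0.035,-0.01,0],[0,0,0,0,0.035,-0.01,0],[0,0,0,0,0.035,-0.01,0],[0,0,0,0,0,0,0]]
  ]
}}

```text
time: 11.67
eef_pos: [0.4658, 0.3448, 0.2479]
tool_rot: [2.168, 1.568, 2.174]
ft_force: [-0.8, -0.7, 0.4]
width: 0.0001
```

```bash
python3 look.py e2; python3 - <<'E'
import cv2
a=cv2.imread("pics/top0.png");b=cv2.imread("pics/tope2.png")
f=lambda i:cv2.resize(i[90:260,90:420],(790,295))
import numpy as np
cv2.imwrite("pics/cmp.png",np.vstack([f(a),f(b)]))
E
```

```text
[0.46581295 0.34477514 0.2479001 ] [-0.82154427 -0.67408272  0.44907833]
top (np.float64(254.97826086956522), np.float64(198.52173913043478), 92) [0.51397864 0.00278968 0.148     ] 104.61435293895832
scene (np.float64(258.74074074074076), np.float64(182.4), 135) [0.51317169 0.002446   0.119     ] 105.15989781751789
```

View pics/cmp.png

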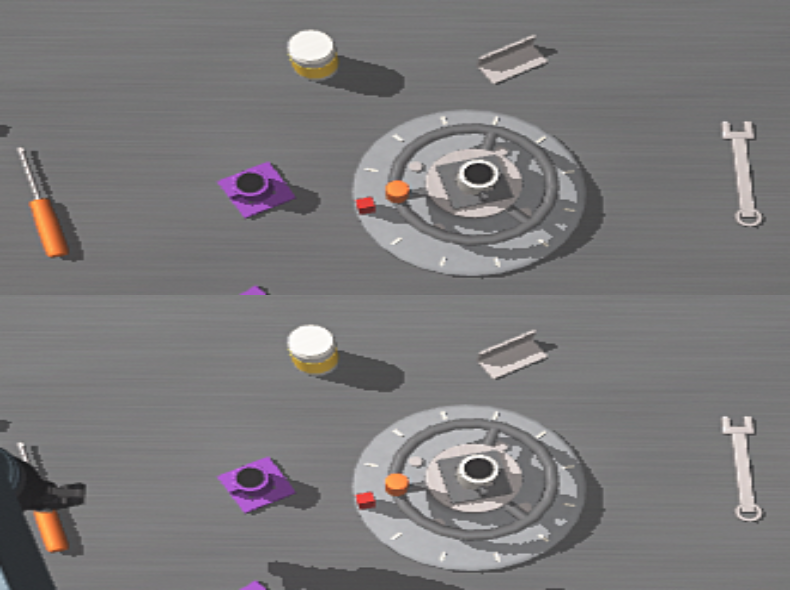

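The before and after views match: the handle is at the index (about 105° against 106° at the start), the flange is seated, and the other things are where they were. The arm is clear, so I hand in.

```bash
python3 -c "
from rig import manip
print(manip.close_job())"
```

```text
the job is handed in; nothing more can be done
None
```

I pushed the wheel counter-clockwise through one full turn with the shut fingertips. I then backed off, lifted clear and handed the job in at about 12 s. The hand-in reports no verdict.

- **Wheel:** the last pictures put the handle at 104.6° (top view) and 105.2° (scene view). The start was about 106°, so it is roughly 1° (0.02 rad) short of the full turn, within the 0.2 rad allowed.
- **Force:** the wrist force was below about 9 N at every reading during the push. It was read only at the end of each move, so a brief peak between readings would not show.
- **Flange and bystanders:** by eye in the before and after top views, the flange is seated and the can, angle iron and spanner have not moved. The screwdriver looks unmoved too, though the arm partly hid it in the last picture.
- **Disagreeing reading:** while the fingers were still at the handle, the scene view gave 83°. Only 5 orange pixels were visible then, so I put it down to the handle being hidden; it agreed once the arm was clear.

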